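Find the lamp cassette that still holds its burner on a beam scale

TASK

Two closed projector-lamp cassettes that look alike wait on the slide deck: one still has its burner inside, the other is an empty shell. Slide them gently over the deck, never lifting or tipping them, to find on the scale which is which: the loaded one must be seen to lift the beam while it stands alone on the platform with nothing touching it. Push the loaded cassette fully home and square against the stop of the orange bay and the empty one against the stop of the grey bay, and leave everything else on the bench alone.

Things in the scene. Friction and masses are not known exactly. Their poses are not given: they have to be found in the camera images.
- platform: Square blue-grey steel weighing platform, 150 x 150 mm, let into the slide deck, its top 1 mm proud of it (46 mm above the table) when light, sunk 1 mm below it when the beam is up; a 3 mm gap runs round it, which the cassettes' round feet cross. Origin at the centre of its top face; x and y along its edges, as the deck's.
- deck: Flat aluminium slide deck, top 45 mm above the table. Origin on the table under the platform's centre. In its frame the cassettes wait on the apron at y 78 to 425, x -105 to 105 mm; a 10 mm high lip rims the apron and runs along x = -105. Scale pillar, beam and trig loop stand behind the apron at x 178 to 215, y 110 to 410 mm, up to 240 mm above the table. Bays at -y and +x of the platform.
- beam (a joint): Tilt of the scale's white beam with its red tip, 250 mm from fulcrum to tip, rad: 0 = tip at the bottom of its loop (load under about 260 g, or none), 0.16 = tip up at the top, 40 mm higher (load over about 260 g). It takes up to a second to settle. The empty cassette weighs 150 to 190 g, the loaded one 300 to 410 g.
- lamp_bay: Orange bay floor, 120 x 120 mm, flush with the deck, for the cassette with the burner. Origin at the centre of its top, 138 mm from the platform's centre, at the platform's +x or -y side (the bays change places). Its stop is a 22 mm high bar on the side away from the platform, its face 198 mm from the platform's centre: a cassette home and square is centred 150 mm from the platform's centre.
- empty_bay: Grey square bay floor for the empty shell, built like the orange one, in the other of the two places.
- cassette_a: Closed black lamp cassette, 96 x 96 mm and 59 mm high, too wide to grip, standing on four round feet (36 mm from its middle each way). Origin at its centre, 29.5 mm above the deck; x points to the round dark red cap on one side; z up. Fragile: 1 to 5 N slides it, a jolt over 80 N breaks it.
- cassette_b: The other cassette, the same to look at. Which of the two holds the burner is not known beforehand.
- check_weight: Bystander: small brass check weight, 26 mm across and 41 mm high, on the deck's corner plate between the two bays. Origin under its centre.
- screwdriver: Bystander: screwdriver with a pink handle, lying on the table to the right of the deck.
- screw_dish: Bystander: round steel dish, 90 mm wide, 22 mm high, on the table to the right. Origin under its centre.
- filter_cartridge: Bystander: flat dark filter cartridge, 60 x 170 x 26 mm, on the table to the right and far. Origin under its centre.
- lens: Bystander: black lens barrel, 66 mm wide, 60 mm high, on the table to the left. Origin under its centre.
- remote: Bystander: ivory remote control, 45 x 150 x 20 mm, on the table to the left. Origin under its centre.
- mug: Bystander: white mug, 76 mm wide and 95 mm high, on the table to the left and near. Origin under its centre.
Mind the look-alikes: they are no part of the job. What is shaped like the cassette_a but blue or pink is not meant.

How it is judged:
By the outcome, as a careful person would: the job done as asked, in the order asked, and still so for the second after the job is handed in, with the robot touching nothing.
It also fails if it takes over 72 s, if anything falls off the work surface, if the arm or the gripper's body presses on something with over 40 N, if the wrist force passes 120 N, or if a joint passes its speed limit or range.

ROBOT

A 6-joint arm with a two-finger parallel gripper is mounted at the origin on the work surface. World frame = base frame: x ahead of the robot, y to its left, z up, the work surface at z = 0. Lengths are in m, angles in rad, forces in N, time in s.
With the tool pointing down it reaches from about 0.3 to 0.775 m from the base axis. Payload 14.6 kg.
Tool frame: the origin (TCP) lies midway between the tips of the shut fingers; the grasp point (between the pads) lies 19 mm behind it (ctrl.hold_point_z is the distance from the TCP to the grasp point, in m); z points along the fingers, x is the direction in which the jaws open and shut, and the axes are right-handed (so a half turn about z gives the same grasp; the last joint's range is limited). The gripper opens to 94 mm and grips with 3 to 60 N. Pads are 16 mm wide; open, the fingers measure 119 mm over their backs; the gripper's body (75 mm by 177 mm) begins 78 mm behind the grasp point.
Start: joints at [1.09, 0.3, 1.521, -0, 1.321, -0.067], TCP at [0.221, 0.504, 0.205] pointing down, gripper open.
Joint ranges: [-3.03, 3.03], [-0.79, 2.21], [0.23, 2.52], [-1.04, 4.18], [0, 3.07], [-2.55, 2.55]. Speed limits (rad/s): [2.22, 2.22, 2.57, 3.14, 3.14, 3.14].

INTERFACE

Orientations are given as [roll, pitch, yaw] about the fixed x, y, z axes, in that order (R = Rz(yaw) Ry(pitch) Rx(roll)).
In Python, from station import ctrl, viewer, ticket, nets gives the robot as it stands.
- The arm moves only by the tool carry_out, never from a script. Its argument "commands" is one flat list of numbers, 7 for each row, row after row: the closure, from -1 (fully open) to 1 (shut), so that 0 is half open, then the shift along the world's x, y, z in cm, then the turn, a rotation vector about the world's x, y, z in rad. In form: [gripper, tx, ty, tz, ax, ay, az, gripper, tx, ty, tz, ax, ay, az, ...]. A call has 1 to 12 rows; each row is the pose to reach, as a shift and turn from the pose measured when the call began; what a row does not reach only later rows make up. A row lasts 1/12 s, in which the tool goes at most 41.7 mm and 7.16 degrees, less where a joint would pass 70% of its speed; a pose out of reach is approached as far as the arm can. A call with a gripper value outside its range is refused whole. The fingers move at their own pace and stop on an object; "force" is the grip in N (left out, the last holds). Time passes only in rows, so rows that repeat a pose let the fingers close. It gives the time, the measured TCP pose, the force and the opening at its end, in the units of the state.
- ctrl.get_obs(): the state, without advancing time (a new reading comes with each control period).
- viewer.camera(name): name is "scene" or "top" or "wrist"; returns (picture, depth): 420x560x3 uint8, blue, green, red; 420x560 float32, m along the optical axis (not along the pixel's ray), 0 where there is no reading.
- viewer.camera_info(name): a dict with "fx", "fy", "cx", "cy" (pixels), "R" (3x3) and "t" (3): a world point X has camera coordinates R X + t. Camera axes: x right, y down, z forward; pixel columns grow to the right and rows downward; lengths in m; the calibration is good to about 2 mm. A picture is of the moment at which its call begins: read the wrist's pose just before it. camera_info takes no time and is no camera call; for the wrist camera it gives the pose at the moment of the call.
- ticket.hand_in(): hands the job in, once; it reports no verdict.
Trained networks look in the newest picture that a camera, given by its name, has taken for a name from the list of things; names that differ only in an ending like _2 or _b are one class to them, and where a whole thing is asked for, a point or a joint stands for the part that bears it (a point fixed in the world has none). Each returns a list of dicts, best first, with "confidence" (0 to 1); they miss things now and then, are a little off and sometimes report something else, mostly with a low value. They report only what shows in the picture. A call takes as long as a camera call. They do not tell look-alikes from the thing itself.
- nets.silhouettes(camera, thing): "region" (420x560 bool, what is visible of it) and "extent" ([left, top, right, bottom] in pixels, round what is visible of it).
The state is a dict: "time_s": time; "qpos": joint angles; "joint_vel": joint speeds; "tau": joint torques, N m; "ee_pos": TCP position; "eef_rot": TCP orientation; "force": force on the tool from outside, world axes, zero at the start; "moment": the same for the moment, N m; "grip_width": finger opening in m.
Only numpy, scipy, OpenCV 4.12 (cv2) and the standard library are available. Lean on these libraries where they do the work, as an engineer would, in place of code of your own. Each camera call takes 0.05 s, during which the arm holds its last target. There are 200 camera calls.

## Working session

There is one attempt and no reset: what is moved stays moved. The work goes in short steps, Python scripts to look and compute and a tool call to move; the robot and the scene stay as the last step left them, time stands still between calls to the robot, and variables do not carry over. Pictures are saved under pics/ and viewed, about 8 in all and at most 12, crops included, and the job is handed in when it is done.

Besides the shell and the picture viewer there is one more tool, called after "Call:" by a JSON object that holds its "name" and its "arguments". carry_out: Moves the arm, as the interface text tells. Its arguments: {"type":"object","properties":{"commands":{"type":"array","items":{"type":"number"}},"force":{"type":"number"}},"required":["commands"]}

```bash
ls; mkdir -p pics
python3 - <<'E'
from station import ctrl, viewer
import cv2,numpy as np
o=ctrl.get_obs();print({k:np.round(v,3) for k,v in o.items()})
for n in("scene","top"):
    p,d=viewer.camera(n);cv2.imwrite(f"pics/{n}0.png",p);np.savez(f"{n}0.npz",p=p,d=d,**{k:np.array(v) for k,v in viewer.camera_info(n).items()})
    print(viewer.camera_info(n))
E
```

```text
pics
{'time_s': np.float64(0.0), 'qpos': array([ 1.09 ,  0.3  ,  1.522, -0.   ,  1.321, -0.067]), 'joint_vel': array([-0.001,  0.   ,  0.002,  0.001, -0.   ,  0.001]), 'tau': array([ 1.0000e-03, -5.3181e+01, -3.5274e+01,  7.1000e-02,  2.4000e-02,
       -0.0000e+00]), 'ee_pos': array([0.221, 0.503, 0.205]), 'eef_rot': array([-3.142e+00,  1.000e-03,  1.157e+00]), 'force': array([ 0.088,  0.459, -0.504]), 'moment': array([-0.035,  0.06 , -0.049]), 'grip_width': np.float64(0.094)}
{'fx': 379.0665767540419, 'fy': 379.0665767540419, 'cx': 276.03771286816124, 'cy': 205.26853327536605, 'R': array([[-0.16589699,  0.98595683,  0.01916547],
       [ 0.52900047,  0.10537778, -0.84205346],
       [-0.83224797, -0.12955559, -0.53905349]]), 't': array([ 0.03839584, -0.1408709 ,  1.51014009])}
{'fx': 462.6965128437122, 'fy': 462.6965128437122, 'cx': 280.02791102289683, 'cy': 202.7809774114958, 'R': array([[ 0.00902371, -0.9998398 , -0.015458  ],
       [-0.99720283, -0.00785074, -0.07432958],
       [ 0.07419631,  0.01608549, -0.99711392]]), 't': array([0.0763516 , 0.513422  , 1.51194618])}
```

View pics/scene0.png

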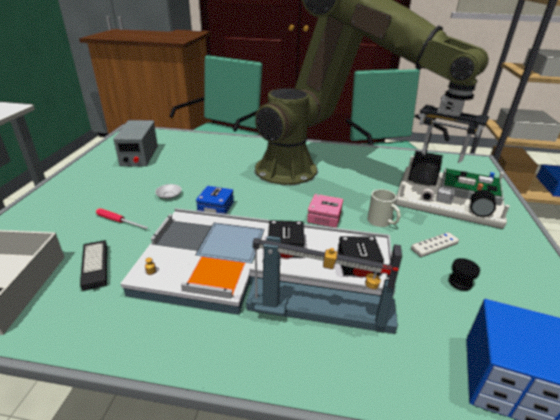

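View pics/top0.png

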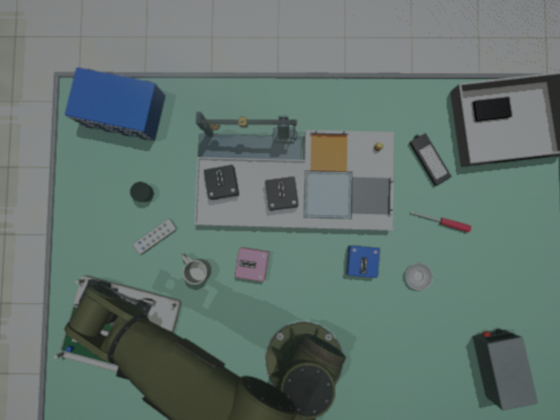

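The top view shows the platform at about (328,195), orange bay above it (+x), grey bay to the right (-y), and cassettes at (221,182) and (282,193). The scene view shows the beam's red tip at about (392,268).

```bash
cat > h.py <<'E'
import cv2,numpy as np
from station import ctrl,viewer
def ray(info,uv,z):
    R,t=np.array(info["R"]),np.array(info["t"]);C=-R.T@t
    uv=np.atleast_2d(uv).astype(float)
    d=np.c_[(uv[:,0]-info["cx"])/info["fx"],(uv[:,1]-info["cy"])/info["fy"],np.ones(len(uv))]@R
    return C+d*((z-C[2])/d[:,2])[:,None]
def pts(info,d):
    R,t=np.array(info["R"]),np.array(info["t"]);v,u=np.indices(d.shape)
    P=np.stack([(u-info["cx"])/info["fx"]*d,(v-info["cy"])/info["fy"]*d,d],-1)
    return (P-t)@R
def rect(xy):
    (c,s,a)=cv2.minAreaRect((np.asarray(xy)[:,:2]*1000).astype(np.float32)); return np.round(c,1),np.round(s,1),round(a,2)
def cass(info,p,d,P=None):
    """dark blobs with top at z~0.104: list of rects (mm)"""
    P=pts(info,d);m=((P[...,2]>.096)&(P[...,2]<.112)&(d>0)&(P[...,0]>.3)&(P[...,0]<.75)&(p.max(-1)<90)).astype(np.uint8)
    n,l,s,c=cv2.connectedComponentsWithStats(m);out=[]
    for i in range(1,n):
        if s[i,4]>250:
            v,u=np.where(l==i);W=ray(info,np.c_[u,v],.104);out.append((s[i,4],rect(W),W.mean(0).round(4)))
    return out
E
python3 - <<'E'
from h import *
z=dict(np.load("top0.npz"));info=z;p,d=z["p"],z["d"]
hsv=cv2.cvtColor(p,cv2.COLOR_BGR2HSV)
P=pts(info,d)
for u,v in[(328,195),(328,152),(370,195),(282,193),(221,182),(230,210)]:print(u,v,P[v,u].round(4),p[v,u],hsv[v,u])
def seg(name,seed,zz,tol=10):
    q=p.copy();m=np.zeros((422,562),np.uint8)
    cv2.floodFill(q,m,seed,0,(tol,)*3,(tol,)*3,4|cv2.FLOODFILL_FIXED_RANGE|cv2.FLOODFILL_MASK_ONLY)
    v,u=np.where(m[1:-1,1:-1]>0);W=ray(info,np.c_[u,v],zz);print(name,len(u),rect(W),W.mean(0).round(4))
for t in(12,25):
    seg("plat",(328,195),.046,t);seg("orange",(328,152),.045,t*2);seg("grey",(370,195),.045,t)
for c in cass(info,p,d):print(c)
cv2.imwrite("pics/crop.png",cv2.resize(p[90:250,180:420],None,fx=3.3,fy=3.3,interpolation=cv2.INTER_CUBIC))
E
```

```text
328 195 [ 0.5377 -0.0758  0.0427] [138 134 122] [ 98  30 138]
328 152 [ 0.6797 -0.0758  0.0411] [ 67 110 133] [ 20 127 133]
370 195 [ 0.5383 -0.2114  0.0477] [102 100  95] [ 99  18 102]
282 193 [0.5369 0.0734 0.1072] [60 61 58] [80 13 61]
221 182 [0.5707 0.2657 0.1031] [62 61 58] [98 16 62]
230 210 [0.486  0.243  0.0453] [139 138 135] [ 98   7 139]
plat 1693 (array([539.4, -74.1]), array([133.9, 133.6]), 0.27) [ 0.5403 -0.0744  0.046 ]
orange 1224 (array([675.9, -76.9]), array([114.8, 118.3]), 89.91) [ 0.675  -0.0771  0.045 ]
grey 1333 (array([ 543.8, -206.1]), array([153.7, 128.3]), 3.6) [ 0.538  -0.2067  0.045 ]
plat 88205 (array([408.6,   0.9]), array([1029. , 1638.5]), 0.21) [ 0.4595 -0.0465  0.046 ]
orange 2933 (array([ 605. , -136.8]), array([364.1, 195.9]), 45.11) [ 0.6096 -0.1393  0.045 ]
grey 2076 (array([ 538.5, -140.1]), array([291.7, 156.9]), 88.98) [ 0.5376 -0.1682  0.045 ]
(np.int32(835), (array([572.3, 266.2]), array([94.1, 95.6]), 10.61), array([0.5728, 0.2662, 0.104 ]))
(np.int32(805), (array([537.8,  75.3]), array([93.5, 93. ]), 8.24), array([0.5386, 0.0754, 0.104 ]))
```

View pics/crop.png

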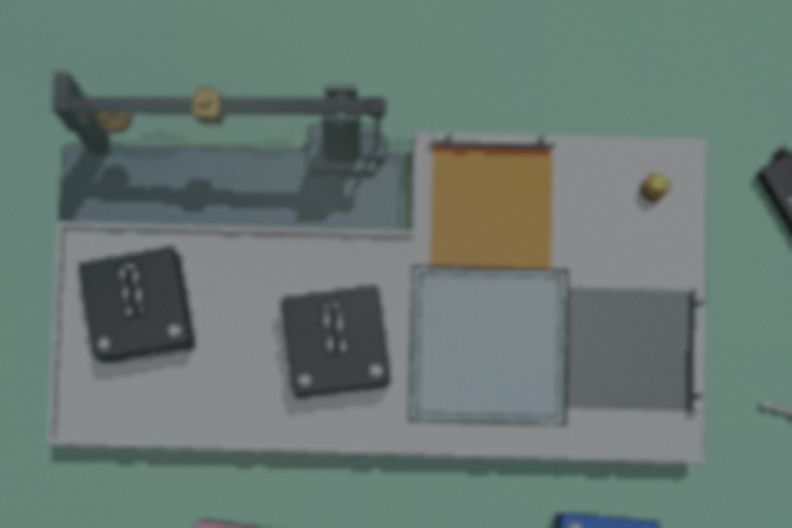

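The crop shows the platform corners near (412,265), (568,268), (566,424), (408,420), with both cassettes turned slightly anticlockwise.

Run:
```python
from h import *
z=dict(np.load("top0.npz"))
c=lambda L:np.array(L)/3.3+[180,90]-.35
W=ray(z,c([(412,265),(568,268),(566,424),(408,420)]),.046);print("plat",W.round(4),W.mean(0).round(4))
D=ray(z,c([(50,443),(703,460),(706,138)]),.045);print("deck",D.round(4))
e=D[0]-D[1];print("deck yaw",np.arctan2(-e[0],e[1]),np.linalg.norm(e))
B=ray(z,c([(432,148),(551,148),(551,267),(432,265),(692,292),(690,412),(568,292),(568,408)]),.045);print("bays",B.round(4))
for n,L in dict(near=[(280,298),(378,286),(390,384),(294,398)],far=[(78,263),(176,247),(194,347),(98,362)]).items():
    C=ray(z,c(L),.104);e=C[1]-C[0];print(n,C.mean(0).round(4),"yaw",np.arctan2(e[0],-e[1]),np.linalg.norm(np.diff(C,axis=0),axis=1).round(3))
s=dict(np.load("scene0.npz"));P=pts(s,s["d"]);
h=cv2.cvtColor(s["p"],cv2.COLOR_BGR2HSV)
m=((h[...,0]<8)|(h[...,0]>172))&(h[...,1]>140)&(h[...,2]>60);m[:,:330]=0;m[:200]=0
v,u=np.where(m);print("red",len(u),u.min() if len(u) else 0,np.c_[u,v][:30].tolist())
for a,b in list(zip(u,v))[:12]:print(P[b,a].round(3))
```

```text
plat [[ 0.619   0.0013  0.046 ]
 [ 0.6171 -0.1529  0.046 ]
 [ 0.4628 -0.1505  0.046 ]
 [ 0.4654  0.0044  0.046 ]] [ 0.5411 -0.0744  0.046 ]
deck [[ 0.4398  0.357   0.045 ]
 [ 0.4287 -0.2843  0.045 ]
 [ 0.7484 -0.2902  0.045 ]]
deck yaw -0.0173455203576845 0.6414146812440996
bays [[ 0.7368 -0.0181  0.045 ]
 [ 0.7375 -0.1364  0.045 ]
 [ 0.6181 -0.1362  0.045 ]
 [ 0.6193 -0.0186  0.045 ]
 [ 0.5942 -0.275   0.045 ]
 [ 0.4756 -0.2721  0.045 ]
 [ 0.5933 -0.1529  0.045 ]
 [ 0.4786 -0.1527  0.045 ]]
near [0.5369 0.0756 0.104 ] yaw 0.12971425694425592 [0.094 0.094 0.092]
far [0.5707 0.2655 0.104 ] yaw 0.1698362771475715 [0.095 0.098 0.092]
red 158 353 [[384, 266], [385, 266], [386, 266], [393, 267], [394, 267], [395, 267], [396, 267], [397, 267], [383, 268], [384, 268], [385, 268], [386, 268], [392, 268], [393, 268], [394, 268], [395, 268], [396, 268], [397, 268], [354, 269], [355, 269], [356, 269], [357, 269], [358, 269], [359, 269], [382, 269], [383, 269], [384, 269], [385, 269], [386, 269], [387, 269]]
[0.744 0.298 0.196]
[0.742 0.301 0.194]
[0.742 0.302 0.195]
[0.758 0.312 0.207]
[0.76  0.313 0.21 ]
[0.76  0.315 0.21 ]
[0.761 0.317 0.21 ]
[0.761 0.319 0.211]
[0.747 0.297 0.192]
[0.75  0.298 0.195]
[0.748 0.3   0.194]
[0.749 0.302 0.195]
```

Call:
{"name": "carry_out", "arguments": {"commands": [0,2.7,-2.8,0,0,0,-0.1,0,5.4,-5.7,0,0,0,-0.2,0,8.1,-8.6,0,0,0,-0.3,0,10.8,-11.5,0,0,0,-0.4,0,13.5,-14.4,0,0,0,-0.5,0,16.2,-17.3,0,0,0,-0.6,0,18.9,-20.2,0,0,0,-0.7,0,21.6,-23.1,0,0,0,-0.8,0,24.3,-26,0,0,0,-0.9,0,27,-28.9,0,0,0,-1.0,0,29.6,-31.6,0,0,0,-1.1,0,31.7,-33.8,0,0,0,-1.175]}}

```text
time_s: 1.1
ee_pos: [0.5394, 0.163, 0.2046]
eef_rot: [3.141, 0.001, -0.024]
force: [-0.4, -0.2, 0.1]
grip_width: 0.0467
```

Call:
{"name": "carry_out", "arguments": {"commands": [0,-0.1,0.2,-3,0,0,0.007,0,-0.1,0.2,-6,0,0,0.007,0,-0.1,0.2,-9,0,0,0.007,0,-0.1,0.2,-12,0,0,0.007,0,-0.1,0.2,-13.5,0,0,0.007,0,-0.1,0.2,-14,0,0,0.007,0,-0.1,0.2,-14,0,0,0.007]}}

```text
time_s: 1.68
ee_pos: [0.5378, 0.1649, 0.0636]
eef_rot: [3.141, 0.004, -0.017]
force: [-0.3, -0.0, -0.2]
grip_width: 0.0473
```

Call:
{"name": "carry_out", "arguments": {"commands": [0,0,-1,0,0,0,0,0,0,-1.8,0,0,0,0,0,0,-2.2,0,0,0,0,0,0,-2.6,0,0,0,0,0,0,-3.0,0,0,0,0,0,-0.1,-3.5,0,0,0,0,0,-0.1,-4.1,0,0,0,0,0,-0.1,-4.8,0,0,0,0,0,-0.1,-5.6,0,0,0,0,0,-0.1,-6.4,0,0,0,0,0,-0.1,-7.2,0,0,0,0,0,-0.2,-8,0,0,0,0]}}

```text
time_s: 2.68
ee_pos: [0.5358, 0.0841, 0.0636]
eef_rot: [3.141, 0.004, -0.018]
force: [0.6, 4.4, 3.9]
grip_width: 0.047
```

```bash
cat >> h.py <<'E'
P0=np.array([.540,-.0745]);A=-.0173;RD=np.array([[np.cos(A),np.sin(A)],[-np.sin(A),np.cos(A)]])
def look(tag):
    info=viewer.camera_info("top");p,d=viewer.camera("top");cv2.imwrite(f"pics/{tag}.png",cv2.resize(p[80:260,180:420],None,fx=3.3,fy=3.3,interpolation=cv2.INTER_CUBIC))
    o=ctrl.get_obs();print(o["time_s"],o["ee_pos"].round(4),"tool deck mm",(RD@(o["ee_pos"][:2]-P0)*1000).round(1),o["force"].round(1))
    for n,r,m in cass(info,p,d):print(n,"deck mm",(RD@(r[0]/1000-P0)*1000).round(1),r[1],"yaw",round((r[2]+45)%90-45+.99,1))
def beam(tag):
    p,d=viewer.camera("scene");cv2.imwrite(f"pics/{tag}.png",cv2.resize(p[190:340,220:430],None,fx=3.3,fy=3.3,interpolation=cv2.INTER_CUBIC))
E
python3 -c "
from h import *
look('a1')"
```

```text
2.7333 [0.5356 0.0828 0.0635] tool deck mm [ -7.1 157.2] [-0.4 -1.7 -0.4]
815 deck mm [ 26.6 341.2] [93.5 95.6] yaw 11.6
298 deck mm [-12.7  71. ] [94.2 34.5] yaw 1.3
```

Call:
{"name": "carry_out", "arguments": {"commands": [0,0,-0.6,0,0,0,0,0,0,-1.3,0,0,0,0,0,0,-2.2,0,0,0,0,0,0,-3.2,0,0,0,0,0,-0.1,-4.2,0,0,0,0,0,-0.1,-5.2,0,0,0,0,0,-0.1,-6.2,0,0,0,0,0,-0.1,-7.2,0,0,0,0,0,-0.1,-8.2,0,0,0,0,0,-0.2,-9.1,0,0,0,0,0,-0.2,-9.7,0,0,0,0,0,-0.2,-10.1,0,0,0,0]}}

```text
time_s: 3.73
ee_pos: [0.5335, -0.0191, 0.0634]
eef_rot: [3.14, 0.004, -0.019]
force: [1.0, 0.4, -0.8]
grip_width: 0.0468
```

Call:
{"name": "carry_out", "arguments": {"commands": [0,0,1,0,0,0,0,0,0,3,0,0,0,0,0,0,6,0,0,0,0,0,0,8,3,0,0,0,0,0,8,6,0,0,0,0,0,8,9,0,0,0,0,0,8,10,0,0,0,0,0,8,10,0,0,0,0,0,8,10,0,0,0,0,0,8,10,0,0,0,0,0,8,10,0,0,0]}}

```text
time_s: 4.65
ee_pos: [0.5328, 0.0609, 0.1617]
eef_rot: [3.14, 0.007, -0.019]
force: [0.0, -0.9, -0.7]
grip_width: 0.0468
```

```bash
python3 -c "
from h import *
look('a2');beam('b2')"
```

```text
4.7 [0.5329 0.0609 0.1619] tool deck mm [ -9.4 135.2] [ 0.1  0.3 -0.1]
809 deck mm [ 26.5 341.2] [93.8 95.8] yaw 11.3
768 deck mm [-13.8  -3.8] [90.7 93.9] yaw 0.9
```

View pics/b2.png

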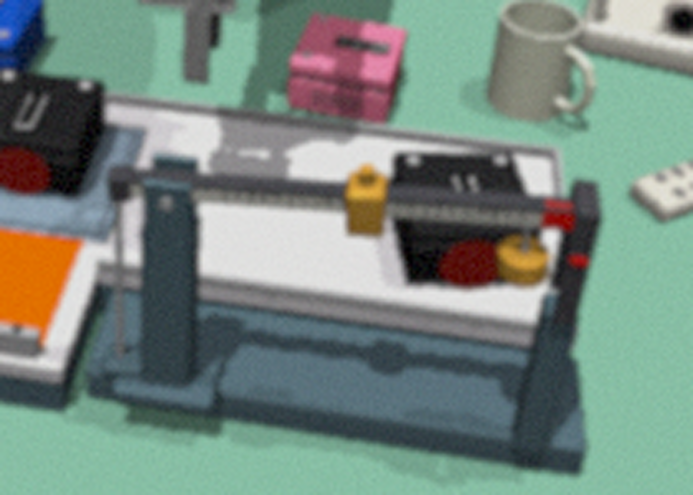

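The crop shows cassette A on the platform alone and the red tip at crop (557,213), i.e. scene (389,254). I'll compare that numerically with the start.

```bash
cat >> h.py <<'E'
def tip(p,d,info):
    h=cv2.cvtColor(p,cv2.COLOR_BGR2HSV);m=((h[...,0]<8)|(h[...,0]>172))&(h[...,1]>140)&(h[...,2]>60);P=pts(info,d)
    m&=(P[...,0]>.70)&(P[...,1]>.25)&(P[...,1]<.4)&(P[...,2]>.15)
    n,l,s,c=cv2.connectedComponentsWithStats(m.astype(np.uint8))
    for i in range(1,n):
        if s[i,4]>5:print("red",s[i,4],c[i].round(1),np.median(P[l==i],0).round(3))
E
python3 -c "
from h import *
s=dict(np.load('scene0.npz'));tip(s['p'],s['d'],s)
p,d=viewer.camera('scene');tip(p,d,viewer.camera_info('scene'))"
```

```text
red 22 [394.7 268.5] [0.761 0.315 0.207]
red 47 [385.9 270.7] [0.749 0.303 0.189]
red 60 [389.4 255.1] [0.749 0.303 0.228]
red 21 [394.6 268.6] [0.761 0.315 0.206]
```

The tip rose 39 mm, from 0.189 to 0.228, with the cassette standing free. So the near cassette is the loaded one, and it goes to the orange bay (+x).

Call:
{"name": "carry_out", "arguments": {"commands": [0,-0.7,-1.2,0,0,0,-0.12,0,-1.4,-2.4,0,0,0,-0.24,0,-2.1,-3.6,0,0,0,-0.36,0,-2.8,-4.8,0,0,0,-0.48,0,-3.5,-6,0,0,0,-0.6,0,-4.2,-7.2,0,0,0,-0.72,0,-4.9,-8.4,0,0,0,-0.84,0,-5.6,-9.6,0,0,0,-0.96,0,-6.3,-10.8,0,0,0,-1.08,0,-7,-12,0,0,0,-1.2,0,-7.5,-13.2,0,0,0,-1.32,0,-7.8,-13.8,0,0,0,-1.44]}}

```text
time_s: 5.8
ee_pos: [0.4546, -0.0782, 0.1621]
eef_rot: [3.14, 0.006, -1.466]
force: [0.2, -0.3, 0.6]
grip_width: 0.0468
```

Call:
{"name": "carry_out", "arguments": {"commands": [0,0,0,-1,0,0,-0.1,0,0,0,-4,0,0,-0.13,0,0,0,-7,0,0,-0.13,0,0,0,-9,0,0,-0.13,0,0,0,-9.7,0,0,-0.13,0,0,0,-9.7,0,0,-0.13]}}

```text
time_s: 6.3
ee_pos: [0.4538, -0.078, 0.0638]
eef_rot: [3.137, 0.007, -1.596]
force: [0.6, -0.5, 0.3]
grip_width: 0.0466
```

Call:
{"name": "carry_out", "arguments": {"commands": [0,0.8,0,0,0,0,0.008,0,1.2,0,0,0,0,0.008,0,1.6,0,0,0,0,0.008,0,2.0,0,0,0,0,0.008,0,2.6,0,0,0,0,0.008,0,3.4,0,0,0,0,0.008,0,4.4,0,0,0,0,0.008,0,5.4,0,0,0,0,0.008,0,6.4,0.1,0,0,0,0.008,0,7.4,0.1,0,0,0,0.008,0,8.4,0.1,0,0,0,0.008,0,9.4,0.1,0,0,0,0.008]}}

```text
time_s: 7.3
ee_pos: [0.5483, -0.077, 0.0641]
eef_rot: [3.136, 0.007, -1.588]
force: [-5.5, 0.3, 3.9]
grip_width: 0.0468
```

Call:
{"name": "carry_out", "arguments": {"commands": [0,0.8,0,0,0,0,0,0,1.6,0,0,0,0,0,0,2.4,0,0,0,0,0,0,3.2,0,0,0,0,0,0,4,0,0,0,0,0,0,4.8,0.1,0,0,0,0,0,5.6,0.1,0,0,0,0,0,6.3,0.1,0,0,0,0,0,6.9,0.1,0,0,0,0,0,7.2,0.1,0,0,0,0,0,7.4,0.1,0,0,0,0,0,7.5,0.1,0,0,0,0]}}

```text
time_s: 8.3
ee_pos: [0.6235, -0.076, 0.064]
eef_rot: [3.136, 0.007, -1.588]
force: [-2.1, 0.8, 1.6]
grip_width: 0.0469
```

```bash
python3 -c "
from h import *
look('a3')"
```

```text
8.35 [ 0.6236 -0.076   0.0641] tool deck mm [83.6 -0. ] [ 0.2 -0.2 -0. ]
808 deck mm [ 26.2 341.2] [93.3 95.6] yaw 11.8
```

Call:
{"name": "carry_out", "arguments": {"commands": [0,0.3,0,0,0,0,0,0,0.5,0,0,0,0,0,0,0.7,0,0,0,0,0,0,0.8,0,0,0,0,0,0,0.9,0,0,0,0,0,0,1.0,0,0,0,0,0]}}

```text
time_s: 8.85
ee_pos: [0.633, -0.0758, 0.064]
eef_rot: [3.135, 0.007, -1.588]
force: [-15.4, 1.1, 8.1]
grip_width: 0.0467
```

Call:
{"name": "carry_out", "arguments": {"commands": [0,0.1,0,0,0,0,0,0,0.2,0,0,0,0,0]}}

```text
time_s: 9.02
ee_pos: [0.6329, -0.0757, 0.064]
eef_rot: [3.128, 0.007, -1.588]
force: [-30.6, 1.7, 16.8]
grip_width: 0.0471
```

Contact with the stop is clear: the force climbs with no motion. Backing off and checking.

Call:
{"name": "carry_out", "arguments": {"commands": [0,-0.2,0,0,0,0,0,0,-0.6,0,0,0,0,0,0,-2,0,0,0,0,0,0,-4,0,0,0,0,0,0,-7,0,3,0,0,0,0,-10,0,7,0,0,0,0,-13,0,11,0,0,0,0,-13,2,12,0,0,0.1,0,-13,5,12,0,0,0.2,0,-13,8,12,0,0,0.3,0,-13,11,12,0,0,0.42,0,-13,14,12,0,0,0.54]}}

```text
time_s: 10.02
ee_pos: [0.5028, 0.0656, 0.1844]
eef_rot: [3.13, 0.007, -1.043]
force: [0.3, -0.7, -0.0]
grip_width: 0.0471
```

```bash
python3 -c "
from h import *
look('a4')"
```

```text
10.0667 [0.5027 0.0696 0.1843] tool deck mm [-39.8 143.4] [0.2 2.2 0. ]
799 deck mm [148.8   0.5] [92.6 94.6] yaw 1.2
809 deck mm [ 26.5 341.2] [93.7 95.6] yaw 11.6
```

View pics/a4.png

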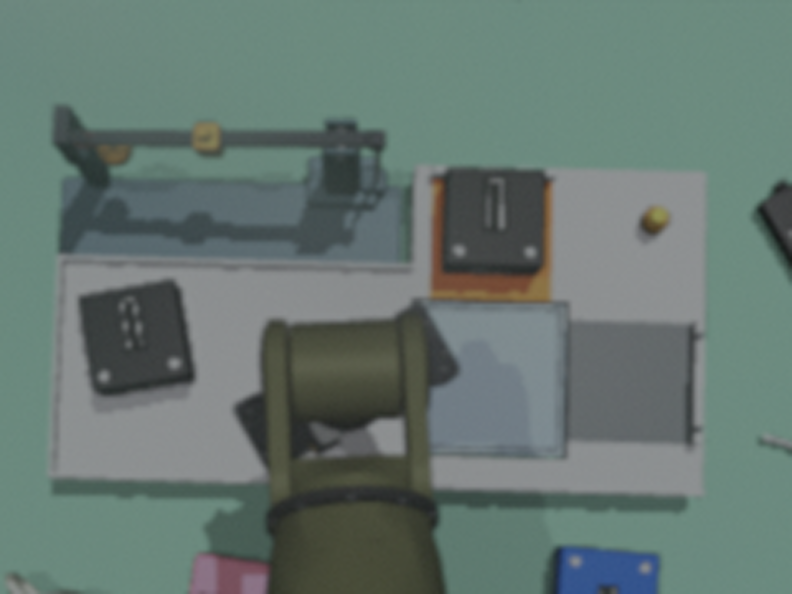

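The loaded cassette reads deck (148.8, 0.5) and looks square against the stop at crop (495,220). Next is the far cassette, at crop (135,337).

Call:
{"name": "carry_out", "arguments": {"commands": [0,0.6,2.4,0,0,0,0.1,0,1.2,4.8,0,0,0,0.2,0,1.8,7.2,0,0,0,0.3,0,2.4,9.6,0,0,0,0.4,0,3,12,0,0,0,0.5,0,3.6,14.4,0,0,0,0.6,0,4.2,16.8,0,0,0,0.7,0,4.8,19.2,0,0,0,0.8,0,5.5,21.6,0,0,0,0.9,0,6.2,24,0,0,0,1.0,0,6.8,26.2,0,0,0,1.026,0,6.8,26.3,0,0,0,1.026]}}

```text
time_s: 11.07
ee_pos: [0.5708, 0.3358, 0.1836]
eef_rot: [3.131, 0.007, -0.001]
force: [0.1, -0.3, 0.2]
grip_width: 0.047
```

```bash
python3 -c "
from h import *
look('a5')"
```

```text
11.1167 [0.5705 0.3342 0.1835] tool deck mm [ 23.5 409.2] [0.2 0.1 0.2]
785 deck mm [148.8   0.5] [92.7 94.6] yaw 1.2
771 deck mm [ 26.6 341.3] [93.6 95.3] yaw 11.7
```

Call:
{"name": "carry_out", "arguments": {"commands": [0,0,0.3,-1,0,0,-0.017,0,0,0.3,-4,0,0,-0.017,0,0,0.3,-7,0,0,-0.017,0,0,0.3,-10,0,0,-0.017,0,0,0.3,-11.7,0,0,-0.017,0,0,0.3,-11.9,0,0,-0.017]}}

```text
time_s: 11.62
ee_pos: [0.5688, 0.3354, 0.0601]
eef_rot: [3.128, 0.013, -0.023]
force: [0.3, -0.1, -0.4]
grip_width: 0.0472
```

Call:
{"name": "carry_out", "arguments": {"commands": [0,0,-0.4,0,0,0,0,0,0,-0.8,0,0,0,0,0,0,-1.2,0,0,0,0,0,0,-1.6,0,0,0,0,0,0,-2.1,0,0,0,0,0,-0.1,-2.7,0,0,0,0,0,-0.1,-3.4,0,0,0,0,0,-0.2,-4.2,0,0,0,0,0,-0.2,-5.1,0,0,0,0,0,-0.3,-6.1,0,0,0,0,0,-0.3,-7.1,0,0,0,0,0,-0.4,-8.1,0,0,0,0]}}

```text
time_s: 12.62
ee_pos: [0.5648, 0.2533, 0.0601]
eef_rot: [3.128, 0.013, -0.023]
force: [1.0, 1.7, 1.6]
grip_width: 0.0471
```

```bash
python3 -c "
from h import *
look('a6')"
```

```text
12.6667 [0.5647 0.2517 0.06  ] tool deck mm [ 19.1 326.5] [ 0.3 -2.3  0. ]
781 deck mm [148.8   2.1] [92.6 91.4] yaw 1.2
485 deck mm [ 15.9 255.3] [91.9 69.3] yaw 1.7
```

Call:
{"name": "carry_out", "arguments": {"commands": [0,0,-0.5,0,0,0,0,0,-0.1,-1.3,0,0,0,0.006,0,-0.2,-2.4,0,0,0,0.006,0,-0.3,-3.6,0,0,0,0.006,0,-0.4,-4.8,0,0,0,0.006,0,-0.5,-6,0,0,0,0.006,0,-0.6,-7.2,0,0,0,0.006,0,-0.7,-8.4,0,0,0,0.006,0,-0.8,-9.6,0,0,0,0.006,0,-0.9,-10.8,0,0,0,0.006,0,-1,-12,0,0,0,0.006,0,-1.1,-13.2,0,0,0,0.006]}}

```text
time_s: 13.67
ee_pos: [0.5536, 0.1184, 0.06]
eef_rot: [3.127, 0.013, -0.018]
force: [1.1, 0.4, -0.4]
grip_width: 0.0466
```

```bash
python3 -c "
from h import *
look('a7')"
```

```text
13.7167 [0.5535 0.1167 0.0599] tool deck mm [ 10.2 191.4] [-0.3 -2.8 -0. ]
784 deck mm [148.8   0.5] [92.6 94.6] yaw 1.2
371 deck mm [  9.9 110.6] [91.3 43.9] yaw 1.4
```

Call:
{"name": "carry_out", "arguments": {"commands": [0,0,-0.5,0,0,0,0,0,-0.1,-1.3,0,0,0,0,0,-0.2,-2.4,0,0,0,0,0,-0.3,-3.6,0,0,0,0,0,-0.4,-4.8,0,0,0,0,0,-0.5,-6,0,0,0,0,0,-0.6,-7.2,0,0,0,0,0,-0.8,-8.5,0,0,0,0,0,-0.9,-9.8,0,0,0,0,0,-1,-11.1,0,0,0,0,0,-1.1,-12.3,0,0,0,0,0,-1.2,-13.3,0,0,0,0]}}

```text
time_s: 14.72
ee_pos: [0.5414, -0.0178, 0.0599]
eef_rot: [3.126, 0.014, -0.019]
force: [0.2, 2.0, 0.5]
grip_width: 0.0472
```

Call:
{"name": "carry_out", "arguments": {"commands": [0,0,0.4,0,0,0,0,0,0,1.5,0,0,0,0,0,0,3,0.4,0,0,0,0,0,3,0.4,0,0,0,0,0,3,0.4,0,0,0,0,0,3,0.4,0,0,0,0,0,3,0.4,0,0,0,0,0,3,0.4,0,0,0,0,0,3,0.4,0,0,0,0,0,3,0.4,0,0,0,0,0,3,0.4,0,0,0,0,0,3,0.4,0,0,0]}}

```text
time_s: 15.72
ee_pos: [0.5414, 0.0122, 0.0639]
eef_rot: [3.127, 0.014, -0.019]
force: [0.5, 0.4, -0.2]
grip_width: 0.047
```

```bash
python3 -c "
from h import *
look('a8');p,d=viewer.camera('scene');tip(p,d,viewer.camera_info('scene'))"
```

```text
15.7667 [0.5414 0.0122 0.064 ] tool deck mm [-0.1 86.7] [-0.1 -0.  -0.3]
793 deck mm [148.8   0.5] [92.6 94.6] yaw 1.2
514 deck mm [ -2.7 -19.3] [59.3 91.6] yaw 0.9
red 36 [392.5 267.6] [0.759 0.312 0.204]
red 39 [386.3 270.7] [0.749 0.304 0.188]
```

The beam is down (tip back at 0.188 m) with the second cassette standing alone on the platform, so it is the empty one. Pushing it on into the grey bay.

Call:
{"name": "carry_out", "arguments": {"commands": [0,0,-1.2,0,0,0,0,0,0,-2.2,0,0,0,0,0,0,-2.6,0,0,0,0,0,0,-3,0,0,0,0,0,0,-3.4,0,0,0,0,0,0,-4,0,0,0,0,0,0,-4.9,0,0,0,0,0,0,-5.9,0,0,0,0,0,0,-6.9,0,0,0,0,0,0,-7.9,0,0,0,0,0,0,-8.9,0,0,0,0,0,-0.1,-9.9,0,0,0,0]}}

```text
time_s: 16.82
ee_pos: [0.5404, -0.0879, 0.064]
eef_rot: [3.127, 0.013, -0.019]
force: [-0.0, 1.2, -0.2]
grip_width: 0.047
```

Call:
{"name": "carry_out", "arguments": {"commands": [0,0,-0.9,0,0,0,0,0,0,-1.8,0,0,0,0,0,0,-2.7,0,0,0,0,0,0,-3.5,0,0,0,0,0,0,-4.3,0,0,0,0,0,0,-5.1,0,0,0,0,0,0,-5.8,0,0,0,0,0,-0.1,-6.3,0,0,0,0,0,-0.1,-6.7,0,0,0,0,0,-0.1,-7,0,0,0,0,0,-0.1,-7.2,0,0,0,0]}}

```text
time_s: 17.73
ee_pos: [0.5394, -0.1602, 0.064]
eef_rot: [3.127, 0.014, -0.019]
force: [-0.6, 0.4, -1.3]
grip_width: 0.0474
```

```bash
python3 -c "
from h import *
look('a9')"
```

```text
17.7833 [ 0.5394 -0.1604  0.064 ] tool deck mm [  0.9 -85.9] [ 0.1 -0.4  0.3]
780 deck mm [148.8   0.5] [92.7 94.6] yaw 1.2
```

Call:
{"name": "carry_out", "arguments": {"commands": [0,0,-0.2,0,0,0,0,0,0,-0.4,0,0,0,0,0,0,-0.5,0,0,0,0,0,0,-0.6,0,0,0,0,0,0,-0.7,0,0,0,0,0,0,-0.8,0,0,0,0]}}

```text
time_s: 18.28
ee_pos: [0.5395, -0.1665, 0.064]
eef_rot: [3.13, 0.014, -0.02]
force: [0.3, 20.9, 4.4]
grip_width: 0.047
```

Call:
{"name": "carry_out", "arguments": {"commands": [0,0,-0.1,0,0,0,0,0,0,-0.2,0,0,0,0]}}

```text
time_s: 18.45
ee_pos: [0.5395, -0.1665, 0.0639]
eef_rot: [3.133, 0.015, -0.019]
force: [-0.5, 20.8, 5.1]
grip_width: 0.0466
```

Call:
{"name": "carry_out", "arguments": {"commands": [0,0,0.2,0,0,0,0,0,0,0.6,0,0,0,0,0,0,2,0,0,0,0,0,0,5,2,0,0,0,0,0,8,5,0,0,0,0,0,11,8,0,0,0,0,-1,14,11,0,0,0,0,-3,17,13,0,0,0,0,-5,20,13,0,0,0,0,-7,23,13,0,0,0,0,-9,26,13,0,0,0,0,-10,28,13,0,0,0]}}

```text
time_s: 19.45
ee_pos: [0.4372, 0.116, 0.1942]
eef_rot: [3.133, 0.014, -0.018]
force: [1.1, -0.7, 0.0]
grip_width: 0.0471
```

```bash
python3 -c "
from h import *
look('a10');p,d=viewer.camera('scene');tip(p,d,viewer.camera_info('scene'));cv2.imwrite('pics/s10.png',cv2.resize(p[170:340,90:410],None,fx=2.5,fy=2.5,interpolation=cv2.INTER_CUBIC))"
```

```text
19.5 [0.4366 0.1178 0.1942] tool deck mm [-106.7  190.5] [-0.4  0.6 -0.2]
794 deck mm [148.8   0.5] [92.6 94.6] yaw 1.2
807 deck mm [  -0.8 -148.8] [93.6 94.7] yaw 0.7
red 43 [386.3 270.3] [0.749 0.304 0.189]
red 21 [394.6 268.6] [0.76  0.315 0.206]
```

View pics/a10.png

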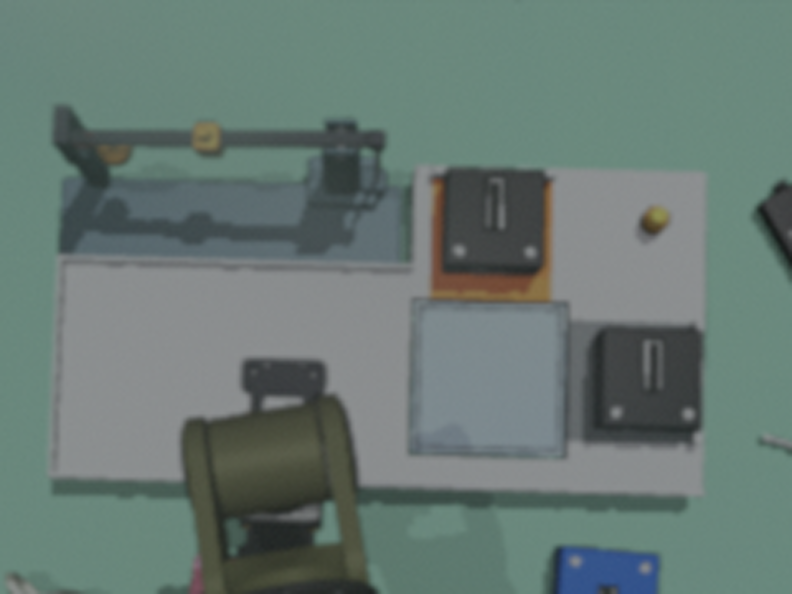

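View pics/s10.png

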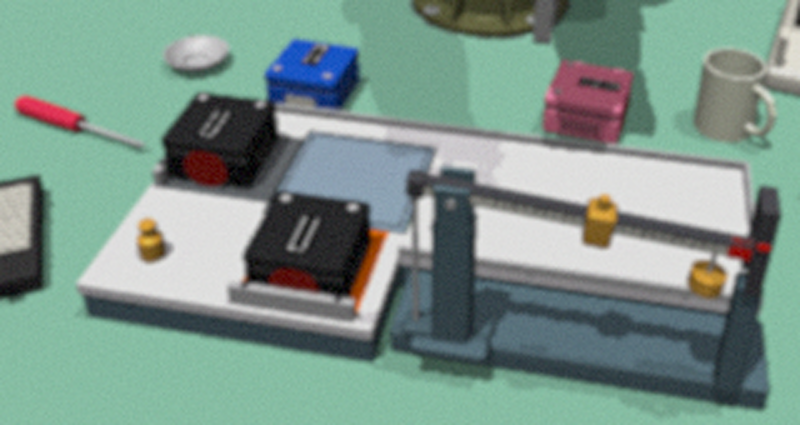

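Both cassettes sit against their stops, at crop (495,220) and (650,377). They read 148.8 mm, the bystanders look untouched, and the beam is down.

```bash
python3 -c "
from station import ticket
print(ticket.hand_in())"
```

```text
the job is handed in; nothing more can be done
None
```

The loaded cassette is in the orange bay and the empty one in the grey bay, both against their stops. The job was handed in at about 19.5 s of the 72 s allowed.

- **Weighing:** The cassette nearer the platform lifted the beam tip 39 mm while it stood alone and untouched, so it is the loaded one. The other left the beam down.
- **Placing:** I pushed each cassette until the force rose with no further motion, about 31 N at the orange stop and 21 N at the grey one.
- **Last checks:**
  - Both read centred 148.8 mm from the platform's centre against the nominal 150 mm, which is within the 2 mm calibration.
  - Both were within 1 mm sideways of the bay centre.
  - They read turned by 1.2° (loaded) and 0.7° (empty). Image resolution limits those angles, so they don't prove the cassettes are perfectly square.
  - The beam is down, the arm is clear, and the bystanders visible in the final pictures look undisturbed. I did not measure the bystanders, and the lens and remote were outside the final crops.

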